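# Open the push-and-turn supplement bottle on the pantry turntable

### The arm

A 6-joint arm with a two-finger parallel gripper is mounted at the origin on the work surface. World frame = base frame: x ahead of the robot, y to its left, z up, the work surface at z = 0. Lengths are in m, angles in rad, forces in N, time in s.
With the tool pointing down it reaches from about 0.25 to 0.775 m from the base axis. Payload 8.9 kg.
Tool frame: the origin (TCP) lies at the very end of the fingers, on their centre line; the grasp point (between the pads) lies 19 mm behind it; z points along the fingers, y is the line along which they close (so a half turn about z gives the same grasp; the last joint's range is limited). The gripper opens to 85 mm and grips with 20 to 120 N. Pads are 22 mm wide; open, the fingers measure 114 mm over their backs; the gripper's body (76 mm by 85 mm) begins 54 mm behind the grasp point. The pads swing forward as they close: fully open they stand 13 mm farther back than shut.
Start: joints at [0.983, 0.291, -0.153, 1.127, 0, 1.431], TCP at [0.228, 0.473, 0.231] pointing down, gripper open.
Joint ranges: [-2.52, 2.52], [-0.91, 1.74], [-1.3, 1.37], [-1.96, 2.02], [-1.52, 1.47], [-3.14, 3.14]. Speed limits (rad/s): [2.22, 2.22, 2.79, 3.14, 3.14, 3.14].

### API

Orientations are given as a 3x3 rotation matrix whose columns are the frame's x, y, z axes.
In Python, from cell import manip gives the robot as it stands. The module is installed in compiled form; this text tells all that it offers.
- The arm moves only by the tool apply_moves, never from a script. Its argument "commands" is a list that holds one entry, the list of rows, each a list of 5 numbers: the shift along the tool's x, y, z in m, then the turn about the tool's z in degrees, then the opening, from 0 (shut) to 1 (fully open). A call has 1 to 20 rows; each row shifts and turns the commanded pose from where the row before left it, along the tool's axes as they then stand; what a row does not reach is not made up. A row lasts 1/10 s, in which the tool goes at most 50 mm and 8.59 degrees, less where a joint would pass 70% of its speed; a pose out of reach is approached as far as the arm can. A call with a gripper value outside its range is refused whole. The fingers move at their own pace and stop on an object; "grip_force" is the grip in N (left out, the last holds). Time passes only in rows, so rows that do not move let the fingers close. It gives the time, the measured TCP pose, the force, the opening and the grip force at its end, in the units of the state.
- manip.observe(): the state, without advancing time (a new reading comes with each control period).
- manip.grab_frame(name): name is "side" or "top"; returns the picture (384x512x3 uint8, red, green, blue); there is no depth.
- manip.camera_params(name): a dict with "fx", "fy", "cx", "cy" (pixels), "D" ([k1, k2, p1, p2, k3] as OpenCV has them; the pictures are not rectified), "camera_from_world" (4x4, takes a point from world to camera coordinates). Camera axes: x right, y down, z forward; pixel columns grow to the right and rows downward; lengths in m; the calibration is good to about 2 mm. A picture is of the moment at which its call begins. camera_params takes no time and is no camera call.
- manip.finish_job(): hands the job in; it is judged then, once.
The state is a dict: "clock": time; "joint_positions": joint angles; "qvel": joint speeds; "effort": joint torques, N m; "tool_pos": TCP position; "tool_rot": TCP orientation; "contact_force": force on the tool from outside, world axes, zero at the start; "moment": the same for the moment, N m; "gripper_width": finger opening in m; "finger_force": force on a finger pad.
Only numpy, scipy, OpenCV 4.12 (cv2) and the standard library are available. Lean on these libraries where they do the work, as an engineer would, in place of code of your own. Each camera call takes 0.05 s, during which the arm holds its last target. There are 200 camera calls.

### The job

Turn the upper tier of the turntable to bring the supplement bottle round to the front, nearest you. Then open it: press its child-resistant cap down and, keeping it pressed, twist it anticlockwise (seen from above) until it comes free, lift it off and set it down flat, top side up, on the shelf board. Do not lift the bottle, drop the cap or knock anything over; leave the bottle standing at the front of the tier.

Things in the scene. Friction and masses are not known exactly. Their poses are not given: they have to be found in the camera images.
- turntable: White plastic two-tier turntable, 280 mm across, on the shelf board. It never shifts and is not turned: its axes stay parallel to the world's, its front is the -x side. Origin on its vertical axis at board height. Lower tray: floor 19 mm above the board, rim top 37 mm.
- upper_tier (a joint): Angle of the upper tier, anticlockwise seen from above; it spins without end and stays where left (friction 0.03 N m). A round tray: floor (grippy rubber mat) 165 mm above the board, rim 4 mm thick, its top 183 mm above the board, underside 158 mm; central hub 48 mm wide, 19 mm above the mat.
- rim_tab (a point): Finger tab of the upper tier, a block 36 mm along the rim, 14 mm out from it and 12 mm high: this point is the middle of its top, 146 mm from the turntable's axis, 182 mm above the board. It turns with the tier and starts at any angle (the lower tier has a like tab).
- bottle: Amber plastic supplement bottle, loose on the upper tier, 210 to 340 g, 66 mm across up to 58 mm high, shoulder up to 73 mm, neck 37 mm across up to the mouth at 98 mm. Origin: centre of its underside, z up. It starts at the back or either side of the tier, 75 to 92 mm from the axis, its centre at least 90 mm from those of the two other things there; the front of the tier is empty.
- cap: The bottle's push-and-turn (child-resistant) cap: white, ribbed, round, 52 mm across, 30 mm high, 37 g. Origin: centre of its underside, z up; shut, it lies 82 mm above the bottle's origin, the cap's top 112 mm above it. Not pressed, the outer shell spins idly either way. Pulled while not free, it lifts the bottle.
- cap_insert (a joint): How far the cap's outer shell is pressed onto its inner cap: 0 up, 0.004 m fully pressed, against a spring (about 10 N). Harder pressing lets both down 2.5 mm more (about 15 N), then it is hard. Pressed over 1.6 mm, twelve lugs 30 degrees apart catch; they may meet tip to tip and drop in as the shell turns, losing up to 30 degrees.
- mouth (a point): Centre of the bottle's mouth, 98 mm above its underside. Three lugs on the neck hold the inner cap. Once caught, 40 degrees anticlockwise seen from above frees it and at 95 it meets a stop: a pressed turn of 75 to 95 degrees opens it (strokes add up); then it lifts straight off (15 mm clears the neck). Pressed, the bottle grips the rubber mat and does not turn along.
- tin: Small round steel tin, 72 mm across, 56 mm high, on the upper tier. Origin at the centre of its underside.
- shaker: Orange plastic shaker with a ribbed twist top, 50 mm across, 94 mm high, on the upper tier. Origin at the centre of its underside.
- mustard_jar: Closed mustard jar with a metal lid, 64 mm across, 92 mm high, on the lower tier. Origin at the centre of its underside.
- cruet: Glass vinegar cruet with a ball stopper, 60 mm across, 123 mm high, on the lower tier. Origin at the centre of its underside.
- spice_jar: Glass spice jar, 48 mm across, 95 mm high, on the board to the left, beside the turntable. Origin at the centre of its underside. The board's front corners, left and right of the turntable (x under 0.50, 0.27 to 0.45 m to either side of the robot's middle line), are clear.
- bean_can: Tin can, 74 mm across, 110 mm high, on the board to the right, beside the turntable. Origin at the centre of its underside.
There are look-alikes about, which are no part of the job. Several things have the shape of the cap; the one meant has the colours described above.

How it is judged:
On the way, in this order (a step that is already met when the one before it is completed fails the run):
1. the upper tier has been turned and the bottle stands at the front of it, at rest, its cap still on (x of bottle in the frame of turntable below -0.055 m and z of bottle in the frame of turntable between 0.158 and 0.175 m and angle between bottle's own z axis and vertical below 0.1 rad and linear speed of bottle below 0.02 m/s and distance of rim_tab from where it was at the start of the episode above 0.05 m and z of cap in the frame of bottle below 0.087 m), for 0.3 s.
2. the cap is free and lifted clear of the mouth while the bottle stays on the tier (z of cap in the frame of bottle above 0.104 m and z of bottle in the frame of turntable between 0.158 and 0.175 m and angle between bottle's own z axis and vertical below 0.1 rad), for 0.1 s.
At the end, for the whole second after the job is handed in: The cap lies flat, top up (0.12 rad), at rest on the shelf board (underside within 6 mm); the bottle stands upright (0.1 rad), at rest on the upper tier, its centre at least 55 mm nearer the robot in x than the turntable's axis; all other things stand upright (x of bottle in the frame of turntable below -0.055 m and z of bottle in the frame of turntable between 0.158 and 0.175 m and angle between bottle's own z axis and vertical below 0.1 rad and linear speed of each of bottle, cap below 0.02 m/s and height (world z) of cap between -0.006 and 0.006 m and angle between cap's own z axis and vertical below 0.12 rad and angle between each of tin, shaker, mustard_jar, cruet, spice_jar, bean_can's own z axis and vertical below 0.2 rad); the robot touches nothing.
It fails at once if the bottle is lifted more than 40 mm off the tier or tipped over (z of bottle in the frame of turntable above 0.205 m or angle between bottle's own z axis and vertical above 0.5 rad).
It fails at once if the cap is dropped or thrown (it flies faster than 0.7 m/s, out of the fingers) (linear speed of cap above 0.7 m/s and contact force between cap and the fingers below 0.05 N).
It fails at once if another thing is knocked over (angle between any of tin, shaker, mustard_jar, cruet, spice_jar, bean_can's own z axis and vertical above 0.5 rad).
It fails at once if a thing on the board is shoved more than 50 mm (distance of any of spice_jar, bean_can from where it was at the start of the episode above 0.05 m).
It also fails if it takes over 58 s, if anything falls off the work surface, if the arm or the gripper's body presses on something with over 40 N, if the wrist force passes 120 N, or if a joint passes its speed limit or range.

## Working session

There is one attempt and no reset: what is moved stays moved. The work goes in short steps, Python scripts to look and compute and a tool call to move; the robot and the scene stay as the last step left them, time stands still between calls to the robot, and variables do not carry over. Pictures are saved under pics/ and viewed, at most 10 in all, crops included, and the job is handed in when it is done.

Besides the shell and the picture viewer there is one more tool, called after "Call:" as name([rows], argument=value, ...), one row to a line, values as JSON. apply_moves: Moves the arm, as the interface text tells. Its arguments: {"type":"object","properties":{"commands":{"type":"array"},"grip_force":{"type":"number"}},"required":["commands"]}

```bash
mkdir -p pics; cat > h.py <<'E'
import numpy as np, cv2
from cell import manip
def cam(n):
    p=manip.camera_params(n); K=np.array([[p['fx'],0,p['cx']],[0,p['fy'],p['cy']],[0,0,1.]]); return K,np.array(p['D'],float),np.array(p['camera_from_world'])
def ray(n,uv):
    K,D,T=cam(n); q=cv2.undistortPoints(np.array(uv,float).reshape(-1,1,2),K,D).reshape(-1,2)
    d=np.c_[q,np.ones(len(q))]@T[:3,:3]; return -T[:3,:3].T@T[:3,3],d
def plane(n,uv,z):
    o,d=ray(n,uv); return o+d*((z-o[2])/d[:,2])[:,None]
def proj(n,P):
    K,D,T=cam(n); return cv2.projectPoints(np.array(P,float).reshape(-1,1,3),cv2.Rodrigues(T[:3,:3])[0],T[:3,3],K,D)[0].reshape(-1,2)
def shot(n,f):
    im=manip.grab_frame(n); cv2.imwrite('pics/'+f,im[:,:,::-1]); return im
E
python3 - <<'E'
from h import *
np.set_printoptions(precision=3,suppress=True)
a=shot('top','t0.png');b=shot('side','s0.png')
for n in('top','side'):
    o,d=ray(n,[[256,192]]);print(n,o,d)
s=manip.observe();print({k:np.round(v,3).tolist() for k,v in s.items()})
E
```

```text
top [ 0.484 -0.014  1.178] [[ 0.061 -0.017 -0.998]]
side [-0.076 -1.126  0.882] [[ 0.436  0.744 -0.508]]
{'clock': 0.1, 'joint_positions': [0.983, 0.291, -0.154, 1.127, -0.0, 1.431], 'qvel': [-0.0, -0.003, 0.001, -0.001, -0.001, -0.0], 'effort': [0.001, -53.798, 33.192, 0.009, -0.0, 0.0], 'tool_pos': [0.228, 0.473, 0.231], 'tool_rot': [[-0.901, 0.434, -0.001], [0.434, 0.901, -0.001], [0.0, -0.001, -1.0]], 'contact_force': [-0.334, -0.893, 0.36], 'moment': [-0.01, 0.038, 0.038], 'finger_force': 0.0, 'gripper_width': 0.085}
```

View pics/t0.png

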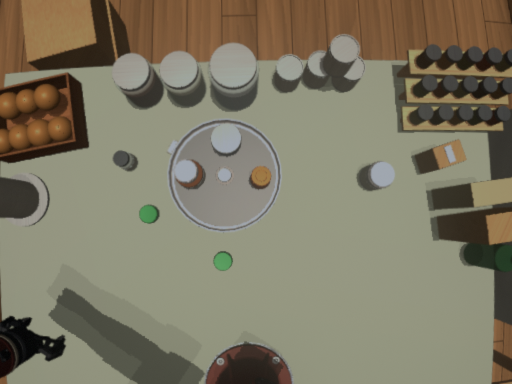

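View pics/s0.png

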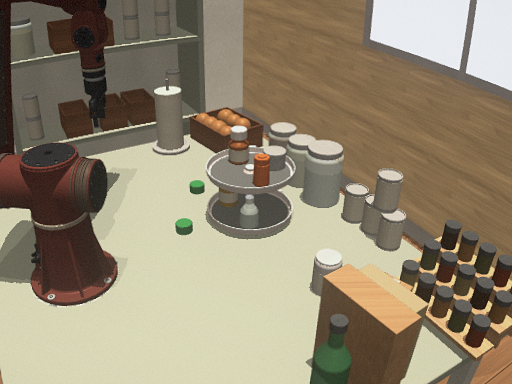

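```bash
python3 - <<'E'
from h import *
np.set_printoptions(precision=3,suppress=True)
im=cv2.imread('pics/t0.png'); 
print('green',plane('top',[[149,214],[223,261]],.03))
print('hub',plane('top',[[224.5,174.5]],.184))
# rim ellipse extents
print('rim ext',plane('top',[[168,175],[281,175],[224,120],[224,231]],.183))
print('tab',plane('top',[[173,147]],.182), plane('top',[[173,147]],.035))
print('captop',plane('top',[[187,171]],.277))
cv2.imwrite('pics/c0.png',cv2.resize(im[110:240,90:300],None,fx=3.8,fy=3.8,interpolation=cv2.INTER_CUBIC))
b=cv2.imread('pics/s0.png');cv2.imwrite('pics/c1.png',cv2.resize(b[110:240,170:330],None,fx=4,fy=4,interpolation=cv2.INTER_CUBIC))
E
```

```text
green [[0.499 0.268 0.03 ]
 [0.365 0.062 0.03 ]]
hub [[0.589 0.045 0.184]]
rim ext [[ 0.591  0.183  0.183]
 [ 0.585 -0.093  0.183]
 [ 0.724  0.044  0.183]
 [ 0.453  0.048  0.183]]
tab [[0.66  0.17  0.182]] [[0.686 0.198 0.035]]
captop [[0.589 0.122 0.277]]
```

View pics/c0.png

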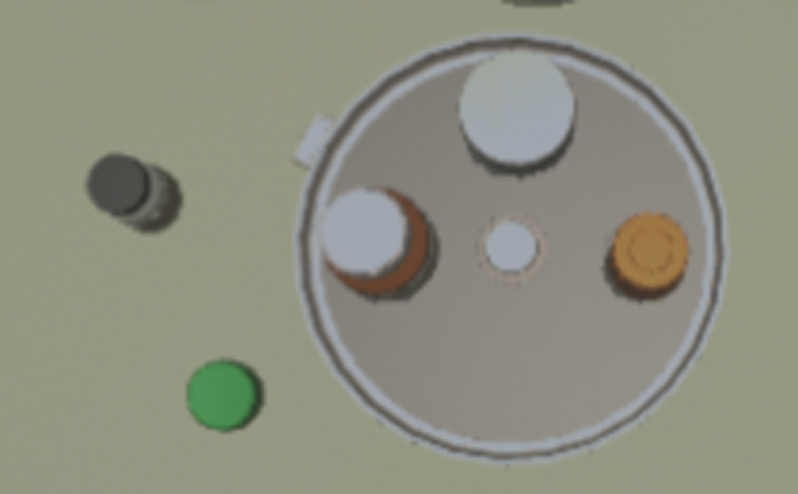

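View pics/c1.png

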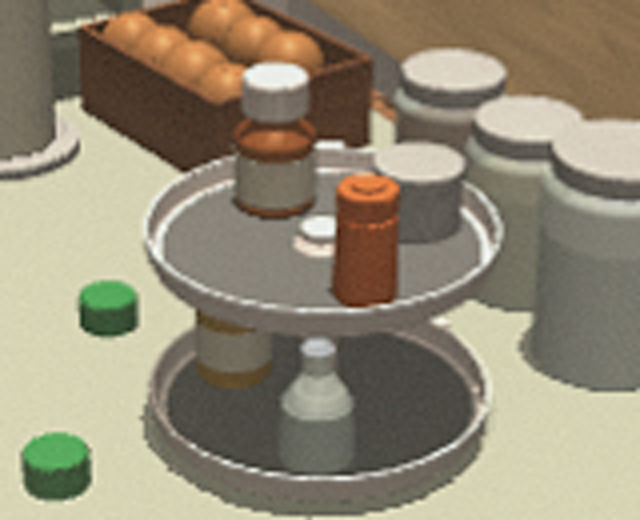

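Call:
apply_moves([
  [[0, 0, -0.005, 8.57, 1], [0, 0, -0.005, 8.57, 1], [0, 0, -0.005, 8.57, 1], [0, 0, -0.005, 8.57, 1], [0, 0, -0.005, 8.57, 1], [0, 0, -0.005, 8.57, 1], [0, 0, -0.005, 8.57, 1], [0, 0, -0.005, 8.57, 1], [0, 0, -0.005, 8.57, 1], [0, 0, -0.005, 8.57, 1], [0, 0, -0.005, 8.57, 1]],
], grip_force=60)

```text
clock: 1.2
tool_pos: [0.2276, 0.4728, 0.2862]
tool_rot: [[0.505, 0.863, -0.0], [0.863, -0.505, -0.001], [-0.001, -0.0, -1.0]]
contact_force: [0.5, 0.2, 0.9]
gripper_width: 0.0854
finger_force: 0.0
```

Call:
apply_moves([
  [[-0.002, 0.03, 0, 0, 1], [-0.002, 0.03, 0, 0, 1], [-0.002, 0.03, 0, 0, 1], [-0.002, 0.03, 0, 0, 1], [-0.002, 0.03, 0, 0, 1], [-0.002, 0.03, 0, 0, 1], [-0.002, 0.03, 0, 0, 1], [-0.002, 0.03, 0, 0, 1], [-0.002, 0.03, 0, 0, 1], [-0.002, 0.03, 0, 0, 1], [-0.002, 0.03, 0, 0, 1], [-0.002, 0.03, 0, 0, 1], [-0.002, 0.03, 0, 0, 1], [-0.002, 0.03, 0, 0, 1], [-0.002, 0.03, 0, 0, 1], [-0.002, 0.03, 0, 0, 1], [0, 0.03, 0, 0, 1], [0, 0.015, 0, 0, 1], [0, 0, 0, 0, 1], [0, 0, 0, 0, 1]],
])

```text
clock: 3.2
tool_pos: [0.6661, 0.183, 0.2856]
tool_rot: [[0.5, 0.866, -0.001], [0.866, -0.5, -0.0], [-0.001, -0.001, -1.0]]
contact_force: [0.2, 0.6, 0.7]
gripper_width: 0.0856
finger_force: 0.0
```

Call:
apply_moves([
  [[0, 0, 0.025, 0, 0.8], [0, 0, 0.025, 0, 0.8], [0, 0, 0.025, 0, 0.8], [0, 0, 0.025, 0, 0.8], [0, 0, 0.015, 0, 0.8], [0, 0, 0.007, 0, 0.8], [0, 0, 0, 0, 0.5], [0, 0, 0, 0, 0.5], [0, 0, 0, 0, 0.5]],
])

```text
clock: 4.1
tool_pos: [0.6671, 0.1832, 0.1656]
tool_rot: [[0.5, 0.866, 0.002], [0.866, -0.5, 0.0], [0.001, 0.001, -1.0]]
contact_force: [-0.1, -0.6, -0.5]
gripper_width: 0.0424
finger_force: 0.0
```

```bash
python3 - <<'E'
from h import *
im=shot('top','t1.png'); b=shot('side','s1.png')
cv2.imwrite('pics/c2.png',np.hstack([cv2.resize(x,(400,300),interpolation=cv2.INTER_CUBIC) for x in (im[100:205,120:260,::-1],b[110:215,180:320,::-1])]))
E
```

```text
(no output)
```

View pics/c2.png

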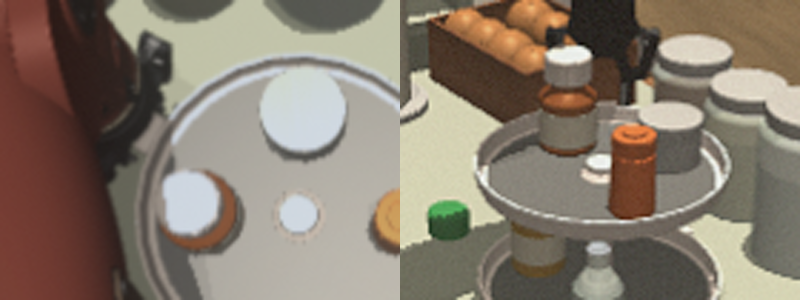

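Call:
apply_moves([
  [[0, -0.0028, 0.003, -1, 0.47], [-0.0001, -0.0055, 0, -2, 0.47], [-0.0002, -0.0083, 0, -3, 0.47], [-0.0004, -0.0111, 0, -4, 0.47], [-0.0004, -0.0111, 0, -4, 0.47], [-0.0004, -0.0111, 0, -4, 0.47], [-0.0004, -0.0111, 0, -4, 0.47], [-0.0004, -0.0111, 0, -4, 0.47], [-0.0004, -0.0111, 0, -4, 0.47], [-0.0004, -0.0111, 0, -4, 0.47], [-0.0004, -0.0111, 0, -4, 0.47], [-0.0004, -0.0111, 0, -4, 0.47], [-0.0004, -0.0111, 0, -4, 0.47], [-0.0004, -0.0111, 0, -4, 0.47], [-0.0004, -0.0111, 0, -4, 0.47], [-0.0002, -0.0083, 0, -3, 0.47], [-0.0001, -0.0055, 0, -2, 0.47], [0, -0.0028, 0, -1, 0.47], [0, 0, 0, 0, 0.47]],
])

```text
clock: 6.1
tool_pos: [0.5073, 0.1828, 0.1614]
tool_rot: [[-0.5, 0.866, 0.0], [0.866, 0.5, 0.0], [-0.0, 0.0, -1.0]]
contact_force: [-0.0, 0.4, -0.8]
gripper_width: 0.0401
finger_force: 0.0
```

```bash
python3 - <<'E'
from h import *
s=manip.observe();p=s['tool_pos']-np.array([.589,.045,0]);print(p,np.hypot(*p[:2]),np.degrees(np.arctan2(p[1],p[0])),s['joint_positions'],s['contact_force'])
im=shot('top','t2.png'); b=shot('side','s2.png')
cv2.imwrite('pics/c3.png',np.hstack([cv2.resize(x,(400,400),interpolation=cv2.INTER_CUBIC) for x in (im[110:250,150:290,::-1],b[100:240,170:310,::-1])]))
E
```

```text
[-0.0816832   0.13777102  0.16143347] 0.16016553651191634 120.66332231835406 [ 2.10160172e-01  3.66302054e-01 -2.35836809e-01  9.68458168e-01
  4.60516807e-05  1.25684386e+00] [-0.02628555  0.40834532 -0.78207362]
```

View pics/c3.png

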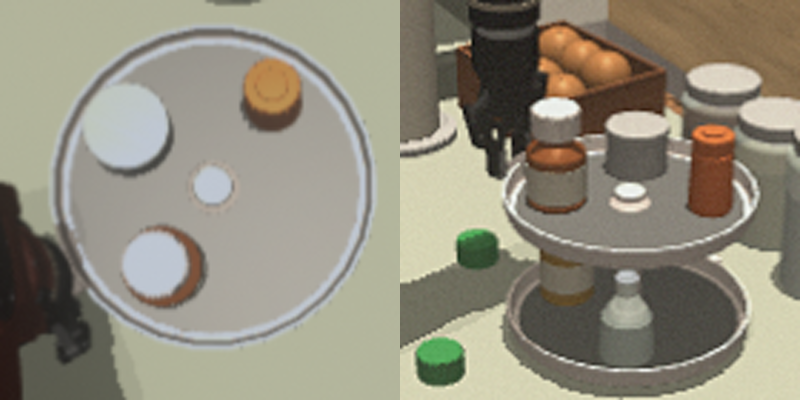

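Call:
apply_moves([
  [[0, -0.0028, 0, -1, 0.47], [-0.0001, -0.0055, 0, -2, 0.47], [-0.0002, -0.0083, 0, -3, 0.47], [-0.0004, -0.0111, 0, -4, 0.47], [-0.0004, -0.0111, 0, -4, 0.47], [-0.0004, -0.0111, 0, -4, 0.47], [-0.0004, -0.0111, 0, -4, 0.47], [-0.0002, -0.0083, 0, -3, 0.47], [-0.0002, -0.0083, 0, -3, 0.47], [-0.0001, -0.0055, 0, -2, 0.47], [0, -0.0028, 0, -1, 0.47], [0, 0, 0, 0, 0.47], [0, 0, 0, 0, 0.7], [0, 0, 0, 0, 0.7], [0.02, 0, 0, 0, 0.8], [0.03, 0, -0.02, 0, 1], [0.03, 0, -0.04, 0, 1], [0.02, 0, -0.05, 0, 1], [0, 0, -0.05, 0, 1]],
])

```text
clock: 8.1
tool_pos: [0.3591, 0.1708, 0.3193]
tool_rot: [[-0.876, 0.483, -0.002], [0.483, 0.876, 0.0], [0.001, -0.001, -1.0]]
contact_force: [2.0, 0.3, -0.2]
gripper_width: 0.0854
finger_force: 0.0
```

```bash
python3 - <<'E'
from h import *
s=manip.observe();print(s['tool_pos'],s['joint_positions'])
im=shot('top','t3.png'); b=shot('side','s3.png')
cv2.imwrite('pics/c4.png',np.hstack([cv2.resize(x,(400,400),interpolation=cv2.INTER_CUBIC) for x in (im[110:250,150:290,::-1],b[100:240,170:310,::-1])]))
E
```

```text
[0.35914929 0.17079858 0.31925942] [ 2.59204706e-01  8.06484813e-03 -2.61554329e-01  1.30262079e+00
  4.27985975e-04  7.63393688e-01]
```

View pics/c4.png

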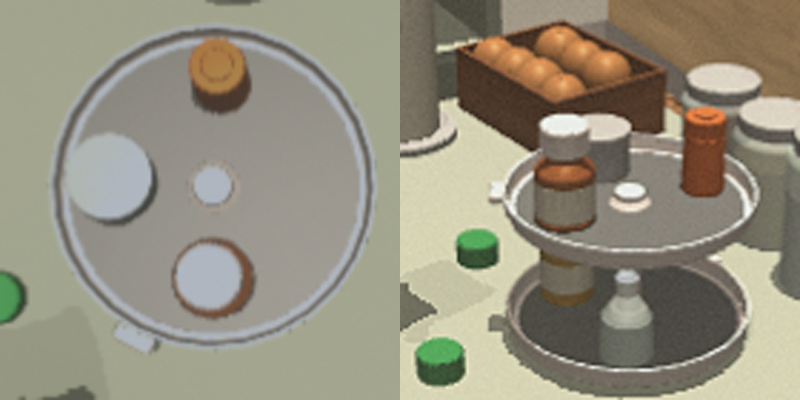

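```bash
python3 - <<'E'
from h import *
np.set_printoptions(precision=4,suppress=True)
im=cv2.imread('pics/t3.png');h=cv2.cvtColor(im,cv2.COLOR_BGR2HSV)
m=np.zeros(im.shape[:2],np.uint8);m[190:224,205:245]=((h[...,2]>150)&(h[...,1]<60))[190:224,205:245]
n,l,st,c=cv2.connectedComponentsWithStats(m)
for i in range(1,n):
    if st[i,4]>50: print(st[i],c[i],plane('top',[c[i]],.277))
P=plane('top',[[222.8,206.6]],.277)[0];print(P,proj('side',[P]))
# side: crop cap-top centre approx (564,124)
print('side est px',170+(564-400)*.35,100+124*.35, plane('side',[[170+164*.35,100+124*.35]],.277))
E
```

```text
[205 190  40  34 618] [225.2443 205.7265] [[0.5108 0.0386 0.277 ]]
[211 195  23  23 407] [222.4079 206.1548] [[0.51   0.0448 0.277 ]]
[0.509  0.0439 0.277 ] [[227.702  143.5028]]
side est px 227.4 143.4 [[0.5085 0.045  0.277 ]]
```

Call:
apply_moves([
  [[-0.012, -0.002, 0, 0, 1], [-0.024, -0.005, 0, 0, 1], [-0.03, -0.006, 0, 0, 1], [-0.03, -0.006, 0, 0, 1], [-0.03, -0.006, 0, 0, 1], [-0.03, -0.006, 0, 0, 1], [-0.024, -0.005, 0, 0, 1], [-0.013, -0.002, 0, 0, 1], [0, 0, 0, 0, 1], [0, 0, 0, 0, 1]],
])

```text
clock: 9.2
tool_pos: [0.5115, 0.0434, 0.3169]
tool_rot: [[-0.875, 0.485, -0.002], [0.485, 0.875, 0.0], [0.002, -0.001, -1.0]]
contact_force: [-0.1, 0.2, 0.1]
gripper_width: 0.0854
finger_force: 0.0
```

Call:
apply_moves([
  [[0.002, 0, 0.01, 0, 1], [0, 0, 0.02, 0, 1], [0, 0, 0.02, 0, 1], [0, 0, 0.015, 0, 1], [0, 0, 0.007, 0, 1], [0, 0, 0, 0, 1], [0, 0, 0, 0, 0.7], [0, 0, 0, 0, 0.6], [0, 0, 0, 0, 0.5], [0, 0, 0, 0, 0.5], [0, 0, 0, 0, 0.5]],
], grip_force=80)

```text
clock: 10.3
tool_pos: [0.5107, 0.0442, 0.2462]
tool_rot: [[-0.875, 0.485, 0.001], [0.485, 0.875, 0.0], [-0.001, 0.001, -1.0]]
contact_force: [0.3, -0.1, 2.6]
gripper_width: 0.0507
finger_force: 82.2
```

Call:
apply_moves([
  [[0, 0, 0.001, 0, 0.4], [0, 0, 0.001, 0, 0.4], [0, 0, 0.001, 0, 0.4], [0, 0, 0.001, 0, 0.4], [0, 0, 0.001, 0, 0.4], [0, 0, 0, 0, 0.4], [0, 0, 0, 0, 0.4]],
], grip_force=110)

```text
clock: 11.0
tool_pos: [0.5108, 0.0442, 0.2416]
tool_rot: [[-0.875, 0.485, 0.001], [0.485, 0.875, -0.0], [-0.001, 0.001, -1.0]]
contact_force: [-1.2, 0.7, 9.8]
gripper_width: 0.0495
finger_force: 113.1
```

Call:
apply_moves([
  [[0, 0, 0.001, 0, 0.4], [0, 0, 0.0005, 0, 0.4], [0, 0, 0, -3, 0.4], [0, 0, 0, -4, 0.4], [0, 0, 0, -4, 0.4], [0, 0, 0, -4, 0.4], [0, 0, 0, -4, 0.4], [0, 0, 0, -4, 0.4], [0, 0, 0, -4, 0.4], [0, 0, 0, -3, 0.4], [0, 0, 0, 0, 0.4]],
])

```text
clock: 12.1
tool_pos: [0.5116, 0.044, 0.2407]
tool_rot: [[-1.0, -0.019, 0.003], [-0.019, 1.0, -0.001], [-0.003, -0.001, -1.0]]
contact_force: [-0.3, -0.2, 13.8]
gripper_width: 0.0497
finger_force: 113.6
```

```bash
python3 -c "
from h import *
s=manip.observe();print(s['tool_pos'],s['contact_force'],s['moment'],s['joint_positions'])"
```

```text
[0.51164428 0.04396614 0.24065503] [-0.34470922 -0.16230576 13.80850277] [-0.08759003  0.09435669 -0.0054598 ] [-5.65015116e-02  2.60900584e-01 -1.69288488e-01  1.13714895e+00
 -3.41733577e-04 -7.58687029e-02]
```

Call:
apply_moves([
  [[0, 0, 0, -4, 0.4], [0, 0, 0, -5, 0.4], [0, 0, 0, -5, 0.4], [0, 0, 0, -5, 0.4], [0, 0, 0, -5, 0.4], [0, 0, 0, -5, 0.4], [0, 0, 0, -5, 0.4], [0, 0, 0, -5, 0.4], [0, 0, 0, -5, 0.4], [0, 0, 0, -5, 0.4], [0, 0, 0, -4, 0.4]],
])

```text
clock: 13.2
tool_pos: [0.5111, 0.0439, 0.2405]
tool_rot: [[-0.585, -0.811, 0.002], [-0.811, 0.585, -0.001], [-0.001, -0.002, -1.0]]
contact_force: [-2.4, -1.0, 12.8]
gripper_width: 0.0498
finger_force: 113.6
```

```bash
python3 -c "
from h import *
s=manip.observe();print(s['tool_pos'],s['contact_force'],s['moment'],s['joint_positions'])"
```

```text
[0.51110358 0.04392438 0.24053388] [-2.44765286 -0.99993246 12.77108989] [-0.15468893  0.55151695 -0.08427445] [-5.65655335e-02  2.60839399e-01 -1.69690254e-01  1.13788099e+00
 -4.64331244e-04 -1.00248255e+00]
```

Call:
apply_moves([
  [[0, 0, 0, -3, 0.4], [0, 0, 0, -4, 0.4], [0, 0, 0, -3, 0.4], [0, 0, 0, 0, 0.4]],
])

```text
clock: 13.6
tool_pos: [0.5111, 0.0439, 0.2405]
tool_rot: [[-0.437, -0.9, 0.002], [-0.9, 0.437, -0.001], [-0.0, -0.002, -1.0]]
contact_force: [-1.7, -1.5, 12.9]
gripper_width: 0.0495
finger_force: 113.7
```

```bash
python3 -c "
from h import *
s=manip.observe();print(s['tool_pos'],s['contact_force'],s['moment'],s['joint_positions'])"
```

```text
[0.51109416 0.0439116  0.24052888] [-1.6928843  -1.50229227 12.88734087] [-0.18708738  0.53191935 -0.07460966] [-5.65618797e-02  2.60852060e-01 -1.69686429e-01  1.13790307e+00
 -5.11080961e-04 -1.17538548e+00]
```

Call:
apply_moves([
  [[0, 0, 0, -3, 0.4], [0, 0, 0, -3, 0.4], [0, 0, 0, -2, 0.4], [0, 0, 0, 0, 0.4]],
])

```text
clock: 14.0
tool_pos: [0.511, 0.0438, 0.2405]
tool_rot: [[-0.308, -0.951, 0.002], [-0.951, 0.308, -0.001], [0.0, -0.002, -1.0]]
contact_force: [-3.1, -1.9, 13.6]
gripper_width: 0.0496
finger_force: 113.7
```

```bash
python3 -c "
from h import *
s=manip.observe();print(s['tool_pos'],s['contact_force'],s['moment'],s['joint_positions'])"
```

```text
[0.51096244 0.04378867 0.2405309 ] [-3.09012625 -1.92253815 13.6038545 ] [-0.34742427  0.68265279 -0.12090537] [-5.66405323e-02  2.60778268e-01 -1.69780291e-01  1.13808991e+00
 -7.89615248e-04 -1.31434758e+00]
```

Call:
apply_moves([
  [[0, 0, -0.002, 0, 0.4], [0, 0, -0.002, 0, 0.4], [0, 0, -0.002, 0, 0.4], [0, 0, -0.002, 0, 0.4], [0, 0, -0.002, 0, 0.4], [0, 0, -0.002, 0, 0.4], [0, 0, -0.001, 0, 0.4], [0, 0, 0, 0, 0.4], [0, 0, 0, 0, 0.4]],
])

```text
clock: 14.9
tool_pos: [0.5103, 0.0442, 0.252]
tool_rot: [[-0.309, -0.951, -0.0], [-0.951, 0.309, 0.0], [0.0, 0.0, -1.0]]
contact_force: [0.5, 0.1, -1.1]
gripper_width: 0.0493
finger_force: 113.5
```

```bash
python3 - <<'E'
from h import *
s=manip.observe();print(s['contact_force'],s['moment'])
b=shot('side','s5.png')
o=cv2.imread('pics/s3.png')[:,:,::-1]
cv2.imwrite('pics/c5.png',np.hstack([cv2.resize(x,(400,400),interpolation=cv2.INTER_CUBIC) for x in (o[120:200,190:270,::-1],b[120:200,190:270,::-1])]))
E
```

```text
[ 0.45677831  0.09716184 -1.08730957] [-0.01749087  0.05903967  0.01181192]
```

View pics/c5.png

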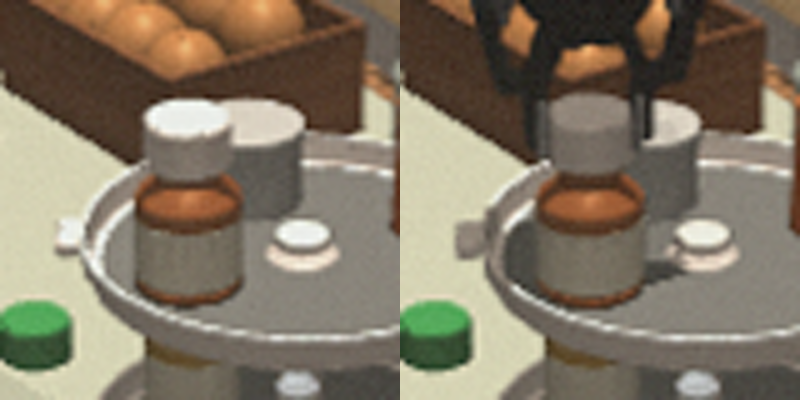

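Call:
apply_moves([
  [[0, 0, -0.003, 0, 0.4], [0, 0, -0.004, 0, 0.4], [0, 0, -0.005, 0, 0.4], [0, 0, -0.005, 0, 0.4], [0, 0, -0.003, 0, 0.4], [0, 0, 0, 0, 0.4]],
])

```text
clock: 15.55
tool_pos: [0.5107, 0.0442, 0.2728]
tool_rot: [[-0.309, -0.951, 0.001], [-0.951, 0.309, 0.0], [-0.0, -0.001, -1.0]]
contact_force: [0.1, -0.4, -0.2]
gripper_width: 0.0493
finger_force: 113.5
```

```bash
python3 - <<'E'
from h import *
s=manip.observe();print(s['contact_force'],s['moment'],s['joint_positions'])
b=shot('side','s6.png')
cv2.imwrite('pics/c6.png',cv2.resize(b[110:200,180:270,::-1],(400,400),interpolation=cv2.INTER_CUBIC))
E
```

```text
[ 0.11449617 -0.36352948 -0.22747217] [-0.06512119 -0.07371181 -0.02003979] [-5.63802523e-02  2.46493176e-01 -1.03682247e-01  1.21962699e+00
  5.81100207e-05 -1.31324378e+00]
```

View pics/c6.png

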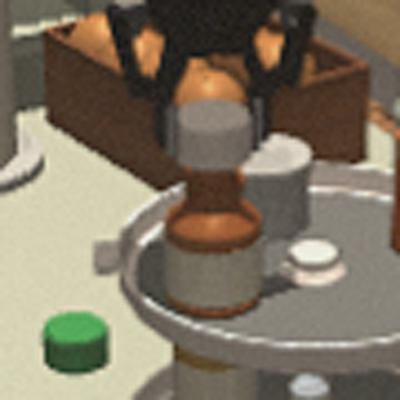

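Call:
apply_moves([
  [[0, 0, -0.01, 0, 0.4], [0, 0, -0.02, 0, 0.4], [0.01, 0, -0.01, 0, 0.4], [0.02, 0, 0, 0, 0.4], [0.03, 0, 0, 0, 0.4], [0.03, 0, 0, 0, 0.4], [0.03, 0, 0, 0, 0.4], [0.03, 0, 0, 0, 0.4], [0.03, 0, 0, 0, 0.4], [0.03, 0, 0, 0, 0.4], [0.03, 0, 0, 0, 0.4], [0.03, 0, 0, 0, 0.4], [0.03, 0, 0, 0, 0.4], [0.03, 0, 0, 0, 0.4], [0.03, 0, 0, 0, 0.4], [0.02, 0, 0, 0, 0.4], [0.013, 0, 0, 0, 0.4], [0, 0, 0, 0, 0.4]],
])

```text
clock: 17.4
tool_pos: [0.3884, -0.3308, 0.3122]
tool_rot: [[-0.311, -0.951, -0.0], [-0.951, 0.311, -0.0], [0.0, 0.0, -1.0]]
contact_force: [0.8, -0.2, -0.6]
gripper_width: 0.0499
finger_force: 113.5
```

Call:
apply_moves([
  [[0, 0, 0.01, 0, 0.4], [0, 0, 0.025, 0, 0.4], [0, 0, 0.03, 0, 0.4], [0, 0, 0.03, 0, 0.4], [0, 0, 0.03, 0, 0.4], [0, 0, 0.03, 0, 0.4], [0, 0, 0.03, 0, 0.4], [0, 0, 0.03, 0, 0.4], [0, 0, 0.03, 0, 0.4], [0, 0, 0.025, 0, 0.4], [0, 0, 0.015, 0, 0.4], [0, 0, 0.01, 0, 0.4], [0, 0, 0.005, 0, 0.4], [0, 0, 0, 0, 0.4], [0, 0, 0, 0, 0.4]],
])

```text
clock: 18.9
tool_pos: [0.3895, -0.3298, 0.0128]
tool_rot: [[-0.308, -0.951, 0.001], [-0.951, 0.308, -0.001], [0.0, -0.001, -1.0]]
contact_force: [-0.4, -0.2, 0.2]
gripper_width: 0.0494
finger_force: 113.6
```

Call:
apply_moves([
  [[0, 0, 0.003, 0, 0.4], [0, 0, 0.003, 0, 0.4], [0, 0, 0.002, 0, 0.4], [0, 0, 0, 0, 0.4], [0, 0, 0, 0, 0.4]],
])

```text
clock: 19.4
tool_pos: [0.389, -0.3296, 0.0042]
tool_rot: [[-0.309, -0.951, -0.0], [-0.951, 0.309, 0.0], [-0.0, 0.0, -1.0]]
contact_force: [0.7, 0.6, -0.5]
gripper_width: 0.0493
finger_force: 113.6
```

Call:
apply_moves([
  [[0, 0, 0.001, 0, 0.4], [0, 0, 0.001, 0, 0.4], [0, 0, 0, 0, 0.4]],
])

```text
clock: 19.7
tool_pos: [0.389, -0.3295, 0.0021]
tool_rot: [[-0.309, -0.951, -0.0], [-0.951, 0.309, 0.0], [-0.0, 0.0, -1.0]]
contact_force: [0.3, 0.2, -0.0]
gripper_width: 0.0495
finger_force: 113.6
```

Call:
apply_moves([
  [[0, 0, 0.001, 0, 0.4], [0, 0, 0.001, 0, 0.4], [0, 0, 0, 0, 0.4], [0, 0, 0, 0, 0.4]],
])

```text
clock: 20.1
tool_pos: [0.3891, -0.3296, 0.0003]
tool_rot: [[-0.309, -0.951, 0.0], [-0.951, 0.309, -0.0], [0.0, -0.0, -1.0]]
contact_force: [-1.6, 0.6, 0.3]
gripper_width: 0.0493
finger_force: 113.9
```

Call:
apply_moves([
  [[0, 0, 0.001, 0, 0.4], [0, 0, 0, 0, 0.4], [0, 0, 0, 0, 0.4]],
])

```text
clock: 20.4
tool_pos: [0.3891, -0.3297, 0.0001]
tool_rot: [[-0.309, -0.951, 0.0], [-0.951, 0.309, -0.0], [0.0, -0.0, -1.0]]
contact_force: [-3.1, 2.7, 15.6]
gripper_width: 0.0495
finger_force: 115.4
```

Call:
apply_moves([
  [[0, 0, -0.001, 0, 0.4], [0, 0, 0, 0, 0.62], [0, 0, 0, 0, 0.7], [0, 0, 0, 0, 0.85], [0, 0, 0, 0, 1], [0, 0, 0, 0, 1], [0, 0, 0, 0, 1], [0, 0, -0.01, 0, 1], [0, 0, -0.02, 0, 1], [0, 0, -0.03, 0, 1], [0, 0, -0.04, 0, 1], [0, 0, -0.04, 0, 1], [0, 0, -0.03, 0, 1], [0.04, 0, -0.02, 0, 1], [0.04, 0, 0, 0, 1], [0.02, 0, 0, 0, 1], [0, 0, 0, 0, 1]],
], grip_force=40)

```text
clock: 22.1
tool_pos: [0.3572, -0.4267, 0.1904]
tool_rot: [[-0.311, -0.95, 0.0], [-0.95, 0.311, -0.001], [0.001, -0.0, -1.0]]
contact_force: [-0.1, -0.3, -1.3]
gripper_width: 0.0856
finger_force: 0.0
```

```bash
python3 - <<'E'
from h import *
im=shot('top','t7.png');b=shot('side','s7.png')
print(proj('top',[[.389,-.33,.03]]),proj('side',[[.389,-.33,.03]]))
cv2.imwrite('pics/c7.png',np.hstack([cv2.resize(x,(400,300)) for x in (im[:,:,::-1],b[:,:,::-1])]))
E
```

```text
[[362.71077783 248.74361091]] [[253.39736732 296.90245278]]
```

View pics/c7.png

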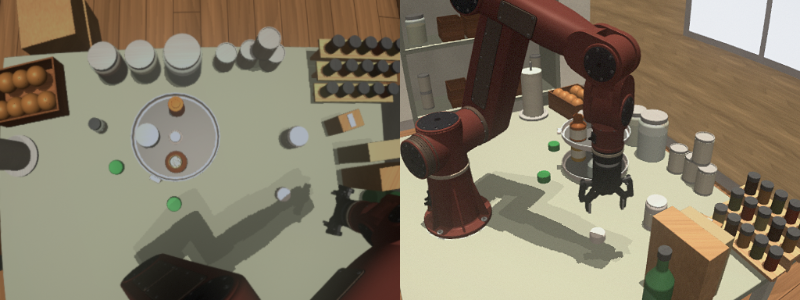

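The cap lies flat on the board at (283,194) in the top half of the picture. The bottle is open and standing at the front of the tier at (176,160), and everything else is upright.

```bash
python3 -c "
from cell import manip
print(manip.finish_job())"
```

```text
the job is handed in; nothing more can be done
None
```

The job is handed in, with no verdict returned: in the last pictures the bottle stands open at the front of the upper tier, its cap lies flat, top up, on the board to the right, and nothing has been knocked over.

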